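Drive a pin home with the spring hammer of a bench pin setter

TASK

Drive the brass pin fully home into the aluminium block with the spring hammer: draw the blue hammer arm back by its black post until the catch holds it by itself, let go of it, then press the orange trigger so that the hammer strikes the pin. Stop drawing as soon as the catch has taken: the red over-travel buffer just behind it may be pressed only lightly. Do not press on the pin yourself, and leave the things around the machine where they are.

Things in the scene. Friction and masses are not known exactly. Their poses are not given: they have to be found in the camera images.
- pivot (a point): On the upright pivot axis of the hammer, 46 mm above the table. Axes are the machine's: z up; at hammer joint 0 the arm points along -x. The machine, fixed to the table, is a grey plate 200 x 260 mm (x by y), 12 mm thick, centred at (-55, -45) mm from here; pivot column 24 mm across, 62 mm high.
- hammer (a joint): Angle of the blue sprung arm, rad: 0 = struck home; grows as it is drawn back (anticlockwise from above). Starts at 0.05 to 0.11, resting on the pin. Spring torque 0.40 N m + 0.35 N m/rad: 3 N at the post, 6 to 7 N when cocked. The catch setting is unknown: it takes somewhere from 1.09 to 1.41 rad. Let go before that, the arm flies back and strikes.
- post (a point): The black upright post by which the arm is drawn back: round, 16 mm across, on the arm 130 mm from the pivot axis, from 52 to 108 mm above the table; this point is on its axis, 80 mm up. The arm is 14 mm wide, its top at 52 mm; all else on the machine near the post's path is lower than 57 mm.
- trigger_pad (a point): Centre of the top of the round orange trigger pad, 26 mm across, 45 mm above the table, at (24, -146) mm from the pivot along the machine's x and y, behind the cocked arm and clear of its swing. Pressed straight down (sprung: 1 N + 0.15 N/mm; 3 to 6 N with the arm on the catch) it frees the arm after about 7 mm and stops at 9 mm.
- buffer_face (a point): Centre of the face of the red over-travel buffer, 16 mm wide, 8 mm high, 32 mm above the table, 107 mm from the pivot. A tooth under the arm (on a steel wing, its place unknown) meets it 2.5 mm after the catch has taken; it yields 1 mm per 6 N, which stiffens the pull at the post by about 4 N per mm. More than 13 N on it is too much.
- buffer: The red buffer. Its origin lies at table height below the upright face of the steel sear nose, 107 mm from the pivot; its x axis is the way the tooth travels as the arm is drawn. Over the last 25 mm or so of post travel before the catch the tooth pushes the sear down: the pull rises by 1 to 2.5 N, sinks back, and dips for a moment as the nose snaps up.
- pin (a joint): How far the brass pin (6 mm shaft, 9 mm head) has gone in, m: 0 = standing 8 mm proud of the block, 0.008 = fully home. Starts between 0 and 0.004. It is tight: about 12 N moves it.
- pin_hole (a point): Mouth of the pin's hole, 43 mm above the table, in the face of the aluminium block that looks at the hammer. The block is 44 x 45 x 40 mm and stands on the plate, its top 52 mm above the table. The pin goes in along the machine's +y.
- tin_mid (a point): Bystander: open aluminium parts tin, 68 mm across, 28 mm high; point at its middle.
- driver_mid (a point): Bystander: small screwdriver, 160 mm long, lying on the table; point at about its middle.
- oil_mid (a point): Bystander: amber oil jar, 40 mm across, 60 mm high; point at its middle.
- helper_mid (a point): Bystander: clamp stand (third hand) with a heavy black foot 55 x 45 mm and a cross bar at 105 mm, 135 mm high; point on its rod, 60 mm above the table.

How it is judged:
By the outcome, as a careful person would: the job done as asked, in the order asked, and still so for the second after the job is handed in, with the robot touching nothing.
It also fails if it takes over 70 s, if anything falls off the work surface, if the arm or the gripper's body presses on something with over 40 N, if the wrist force passes 120 N, or if a joint passes its speed limit or range.

ROBOT

A 7-joint arm with a two-finger parallel gripper is mounted at the origin on the work surface. World frame = base frame: x ahead of the robot, y to its left, z up, the work surface at z = 0. Lengths are in m, angles in rad, forces in N, time in s.
With the tool pointing down it reaches from about 0.4 to 0.85 m from the base axis. Payload 6.9 kg.
Tool frame: the origin (TCP) lies midway between the tips of the shut fingers; the grasp point (between the pads) lies behind it (ctrl.pinch_z is the z of the grasp point in the tool frame, in m); z points along the fingers, y is the direction in which the jaws open and shut (so a half turn about z gives the same grasp; the last joint's range is limited). The gripper opens to 85 mm and grips with 20 to 120 N. Pads are 22 mm wide; open, the fingers measure 114 mm over their backs; the gripper's body (76 mm by 85 mm) begins 54 mm behind the grasp point. The pads swing forward as they close: fully open they stand 13 mm farther back than shut.
Start: joints at [-1.02, 0.507, -0.238, 1.5, 0.126, 1.149, -0.155], TCP at [0.269, 0.564, 0.231] pointing down, gripper open.
Joint ranges: [-3.08, 3.08], [-0.24, 2.05], [-1.43, 1.35], [0, 2.5], [-1.52, 4.66], [0.17, 1.96], [-2.89, 2.89]. Speed limits (rad/s): [2.39, 2.39, 3.14, 3.14, 3.14, 3.14, 3.14].

INTERFACE

Orientations are given as a unit quaternion [w, x, y, z].
In Python, from station import ctrl, get_state, vision, ticket, models gives the robot as it stands. Calls block until the motion is done:
- ctrl.movep(position, orientation): joint-space move of the TCP to a pose.
- ctrl.movel(position, frame=None, max_speed=0.15): straight line of the TCP; frame=None keeps the orientation; max_speed is the mean speed in m/s.
- ctrl.set_joints(angles): joint-space move.
- ctrl.ungrasp() and ctrl.close_gripper(force=None): open the fingers fully, or close them until they stop; force is the grip in N (None keeps the last).
- ctrl.pause(seconds).
- ctrl.ik(position, orientation): joint angles nearest the present ones, or None.
- get_state(): the state.
- vision.grab_frame(name): name is "scene" or "top" or "wrist"; returns (picture, depth): 400x640x3 uint8, blue, green, red; 400x640 float32, m along the optical axis (not along the pixel's ray), 0 where there is no reading.
- vision.camera_info(name): a dict with "mtx" (3x3 intrinsics, pixels), "R" (3x3) and "t" (3): a world point X has camera coordinates R X + t; the wrist camera has in their place "hand_eye" (4x4, takes a point from camera to tool coordinates, whose origin is the TCP and whose axes are the flange's). Camera axes: x right, y down, z forward; pixel columns grow to the right and rows downward; lengths in m; the calibration is good to about 2 mm. A picture is of the moment at which its call begins: read the wrist's pose just before it. camera_info takes no time and is no camera call.
A pose or a line that the arm cannot do raises ctrl.Unreachable and nothing moves.
- ticket.close_job(): hands the job in, once; it reports no verdict.
Trained networks look in the newest picture that a camera, given by its name, has taken for a name from the list of things; names that differ only in an ending like _2 or _b are one class to them, and where a whole thing is asked for, a point or a joint stands for the part that bears it (a point fixed in the world has none). Each returns a list of dicts, best first, with "p" (0 to 1); they miss things now and then, are a little off and sometimes report something else, mostly with a low value. They report only what shows in the picture. A call takes as long as a camera call.
- models.recognise(camera, target): "point" ([column, row] in pixels, amid what is visible of it).
- models.masks_of(camera, target): "mask" (400x640 bool, what is visible of it) and "point" ([column, row] in pixels, amid what is visible of it).
The state is a dict: "time": time; "qpos": joint angles; "qd": joint speeds; "tau": joint torques, N m; "tcp_pos": TCP position; "eef_rot": TCP orientation; "contact_force": force on the tool from outside, world axes, zero at the start; "wrist_torque": the same for the moment, N m; "width": finger opening in m.
Only numpy, scipy, OpenCV 4.12 (cv2) and the standard library are available. Lean on these libraries where they do the work, as an engineer would, in place of code of your own. Each camera call takes 0.05 s, during which the arm holds its last target. There are 200 camera calls.

## Working session

There is one attempt and no reset: what is moved stays moved. The work goes in short steps, each a Python script; the robot and the scene stay as the last script left them, time stands still between calls to the robot, and variables do not carry over. Pictures are saved under pics/ and viewed, about 8 in all and at most 12, crops included, and the job is handed in when it is done.

```bash
ls; mkdir -p pics; cat > h.py <<'E'
import numpy as np, cv2
from station import ctrl, get_state, vision, ticket, models
def px2w(cam, uv, z=None, depth=None):
    c=vision.camera_info(cam); K=c["mtx"];R=np.array(c["R"]);t=np.array(c["t"])
    r=np.linalg.inv(K)@np.array([uv[0],uv[1],1.])
    o=-R.T@t; d=R.T@r
    if z is not None: return o+d*(z-o[2])/d[2]
    return o+d*depth
E
python3 - <<'E'
from h import *
s=get_state();print(s["time"],s["tcp_pos"],s["eef_rot"],s["contact_force"],s["width"],ctrl.pinch_z)
for cam in["top","scene"]:
    im,d=vision.grab_frame(cam);cv2.imwrite(f"pics/{cam}0.png",im)
    for n in["pivot","post","trigger_pad","buffer_face","pin","pin_hole","hammer","tin_mid","driver_mid","oil_mid","helper_mid"]:
        for r in models.recognise(cam,n)[:2]:
            u,v=np.round(r["point"]).astype(int);dd=d[v,u]
            print(cam,n,round(r["p"],2),r["point"],np.round(px2w(cam,r["point"],depth=dd),3))
E
```

```text
pics
0.0 [0.268793   0.56368022 0.23042945] [-1.82554742e-04  2.20578934e-01  9.75368716e-01 -8.76854745e-04] [-0.86352016 -0.11541503 -1.04131653] 0.08543425218917841 -0.0187
top pivot 0.93 [302.5, 250.0] [0.538 0.042 0.011]
top post 0.64 [283.9, 228.7] [0.578 0.077 0.057]
top trigger_pad 0.73 [325.1, 281.9] [ 0.472 -0.003  0.026]
top pin_hole 0.69 [301.9, 246.0] [0.546 0.043 0.012]
top hammer 0.92 [282.5, 227.0] [0.581 0.08  0.057]
top hammer 0.35 [329.7, 286.0] [ 0.464 -0.012  0.024]
top tin_mid 0.87 [216.6, 229.9] [0.583 0.223 0.007]
top tin_mid 0.32 [387.4, 292.7] [ 0.451 -0.122  0.059]
top driver_mid 0.79 [264.6, 153.3] [0.744 0.121 0.023]
top oil_mid 0.73 [389.1, 293.3] [ 0.45  -0.125  0.058]
top helper_mid 0.93 [386.9, 211.6] [ 0.614 -0.135  0.022]
scene pivot 0.74 [324.0, 198.2] [0.571 0.038 0.012]
scene post 0.96 [342.4, 181.6] [0.588 0.071 0.054]
scene trigger_pad 0.82 [277.6, 174.8] [ 0.47  -0.022  0.026]
scene pin 0.42 [322.7, 199.0] [0.571 0.036 0.011]
scene pin_hole 0.88 [324.7, 197.3] [0.566 0.043 0.009]
scene hammer 0.62 [338.2, 183.5] [0.589 0.061 0.053]
scene tin_mid 0.8 [401.5, 170.8] [0.56  0.235 0.012]
scene driver_mid 0.6 [409.5, 238.1] [0.755 0.118 0.021]
scene oil_mid 0.97 [230.1, 181.4] [ 0.463 -0.123  0.037]
scene oil_mid 0.25 [342.4, 179.8] [0.586 0.072 0.056]
scene helper_mid 0.88 [252.6, 233.8] [ 0.62  -0.13   0.022]
```

```bash
python3 - <<'E'
import cv2
a=cv2.imread("pics/top0.png")[110:340,180:440];cv2.imwrite("pics/t1.png",cv2.resize(a,None,fx=2.6,fy=2.6,interpolation=cv2.INTER_CUBIC))
a=cv2.imread("pics/scene0.png")[110:270,200:440];cv2.imwrite("pics/s1.png",cv2.resize(a,None,fx=3.3,fy=3.3,interpolation=cv2.INTER_CUBIC))
E
```

```text
(no output)
```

View pics/t1.png

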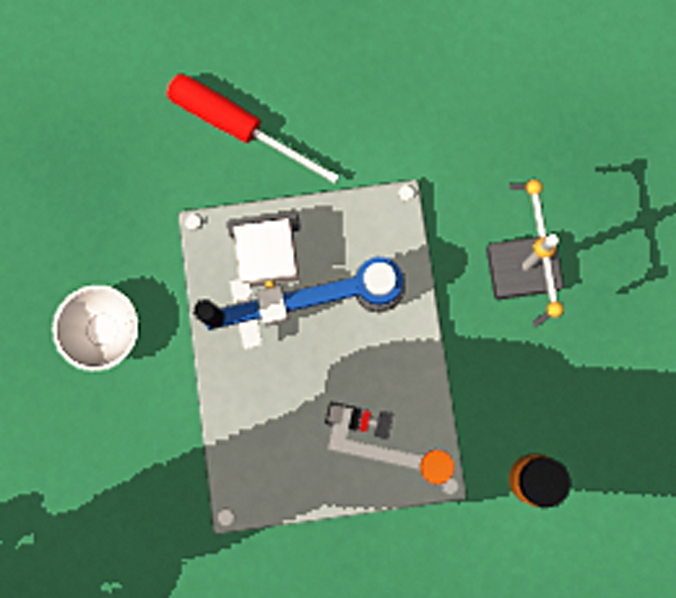

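View pics/s1.png

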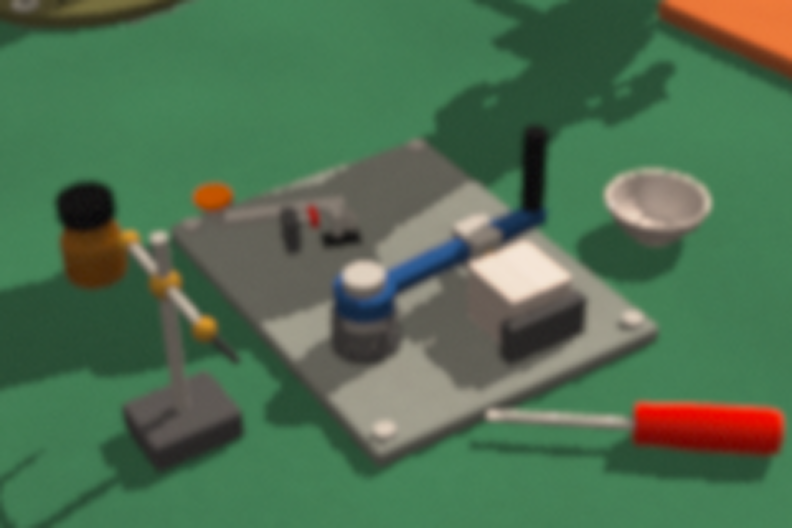

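The top view shows the pivot cap at about (326,218), the post top at (260,230), the trigger at (348,290) and the buffer at (320,271). The helper and oil jar stand to the right, the tin to the left. Next I'll refine these and look from close by.

```bash
python3 - <<'E'
from h import *
from scipy.spatial.transform import Rotation as Ro
im=cv2.imread("pics/top0.png");hsv=cv2.cvtColor(im,cv2.COLOR_BGR2HSV)
def cen(m,box):
    k=np.zeros(m.shape,bool);k[box[1]:box[3],box[0]:box[2]]=1
    v,u=np.nonzero(m&k);print(len(u));return u.mean(),v.mean()
piv=px2w("top",(326.2,218.5),z=.062)
tr=px2w("top",cen((hsv[...,0]<18)&(hsv[...,1]>200)&(hsv[...,2]>120),(335,275,362,305)),z=.045)
pt=px2w("top",(259.5,229.5),z=.108)
d=tr-piv; yaw=np.arctan2(d[1],d[0])-np.arctan2(-146,24)
e=pt-piv; hang=np.arctan2(e[1],e[0])-(yaw+np.pi)
print("piv",piv,"trig",tr,np.hypot(*d[:2]),"post",pt,np.hypot(*e[:2]),"yaw",yaw,"ham",(hang+np.pi)%(2*np.pi)-np.pi)
# plate corners screws etc: block white top
print("plate yaw from edge", [px2w("top",(180+u/2.6,110+v/2.6),z=.012).round(3) for u,v in((180,213),(417,181),(465,494),(217,531))])
print(vision.camera_info("wrist"))
R=Ro.from_quat(get_state()["eef_rot"],scalar_first=True);print(R.as_matrix().round(2))
E
```

```text
125
piv [ 0.59610735 -0.00715341  0.062     ] trig [ 0.4583279 -0.0465192  0.045    ] 0.1432928603206492 post [0.5711817 0.1179978 0.108    ] 0.12760922243933123 yaw -1.4554215891518878 ham 0.08121714235073485
plate yaw from edge [array([0.663, 0.155, 0.012]), array([ 0.686, -0.04 ,  0.012]), array([ 0.435, -0.071,  0.012]), array([0.41 , 0.122, 0.012])]
{'mtx': array([[326.04067556,   0.        , 322.05512479],
       [  0.        , 326.04067556, 197.81470595],
       [  0.        ,   0.        ,   1.        ]]), 'hand_eye': array([[ 4.81115082e-04, -9.49074334e-01, -3.15051866e-01,
         8.19110330e-02],
       [ 9.99999304e-01,  7.95891535e-04, -8.70477246e-04,
         3.22941670e-04],
       [ 1.07689472e-03, -3.15051228e-01,  9.49074056e-01,
        -1.41180561e-01],
       [ 0.00000000e+00,  0.00000000e+00,  0.00000000e+00,
         1.00000000e+00]])}
[[-0.9   0.43 -0.  ]
 [ 0.43  0.9  -0.  ]
 [ 0.   -0.   -1.  ]]
```

```bash
cat >> h.py <<'E'
from scipy.spatial.transform import Rotation as Ro
YAW=-1.4545
def quat(a):  # tool down, jaw axis y at world angle a
    c,s=np.cos(a),np.sin(a)
    return Ro.from_matrix(np.array([[-s,c,0],[c,s,0],[0,0,-1.]])).as_quat(scalar_first=True)
def wcam():
    s=get_state();T=np.eye(4);T[:3,:3]=Ro.from_quat(s["eef_rot"],scalar_first=True).as_matrix();T[:3,3]=s["tcp_pos"]
    return T@vision.camera_info("wrist")["hand_eye"]
def wpx(T,uv,z):
    r=T[:3,:3]@np.linalg.inv(vision.camera_info("wrist")["mtx"])@np.array([uv[0],uv[1],1.])
    return T[:3,3]+r*(z-T[2,3])/r[2]
def wproj(T,X):
    c=T[:3,:3].T@(np.array(X)-T[:3,3]);p=vision.camera_info("wrist")["mtx"]@c;return p[:2]/p[2]
E
python3 - <<'E'
from h import *
piv=np.array([.597,-.0075]);th=YAW+np.pi+.08
p=piv+.13*np.array([np.cos(th),np.sin(th)]);print(p,th)
ctrl.movep([p[0],p[1],.19],quat(th-np.pi/2))
T=wcam();im,d=vision.grab_frame("wrist");s=get_state();print(s["time"],s["tcp_pos"],s["qpos"],s["contact_force"])
for n in("post","pivot","buffer_face","trigger_pad","pin"):
    for r in models.recognise("wrist",n)[:1]:
        u=r["point"];print(n,r["p"],u)
a=im.copy()
for X in([*p,.108],[*piv,.062]):
    q=wproj(T,X);print(q);cv2.drawMarker(a,tuple(int(i) for i in q),(0,0,255),0,14,1)
np.save("T1.npy",T);cv2.imwrite("pics/w1.png",im);cv2.imwrite("pics/w1m.png",a)
E
```

```text
[0.57164504 0.12000344] 1.7670926535897933
3.2 [0.57141155 0.12176141 0.19002967] [-0.30845866  0.47614132  0.08790445  1.67600353 -0.04902797  0.9914199
 -0.00437583] [-0.5781492   0.98939287 -0.1674066 ]
post 0.89 [325.2, 232.2]
pivot 0.82 [294.5, 219.2]
buffer_face 0.46 [294.7, 222.3]
trigger_pad 0.78 [225.5, 249.4]
[322.78043617 210.02519567]
[322.22514219 316.75367546]
```

View pics/w1m.png

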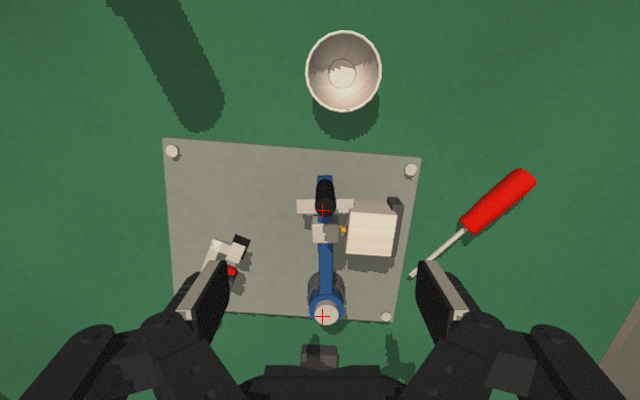

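```bash
python3 - <<'E'
from h import *
s=get_state();print(s["tcp_pos"],s["time"])
T=wcam();im,d=vision.grab_frame("wrist");cv2.imwrite("pics/w2.png",im)
print(wpx(T,(325,207),.108),wpx(T,(326.3,313),.062))
a=cv2.resize(im[165:335,240:410],None,fx=3.5,fy=3.5,interpolation=cv2.INTER_CUBIC);cv2.imwrite("pics/w2c.png",a)
E
```

```text
[0.57156529 0.12052821 0.18999322] 3.45
[0.57295361 0.12127446 0.108     ] [ 0.60002768 -0.00386352  0.062     ]
```

View pics/w2c.png

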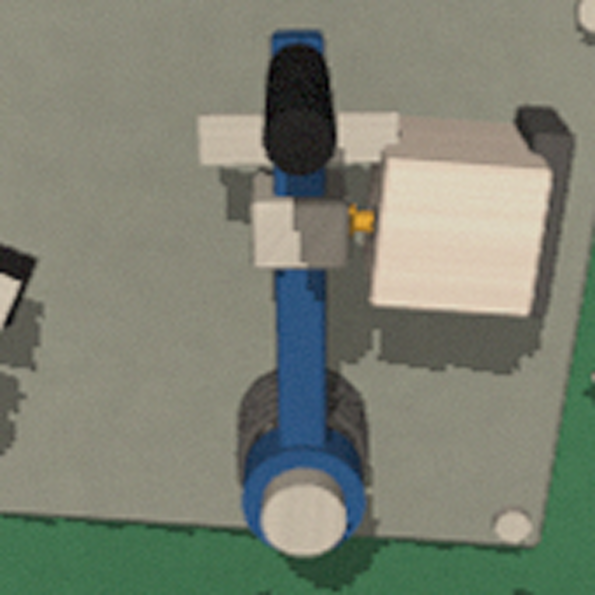

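The post top is at pixel (325.7,204.7), which gives (0.573,0.122). The pivot cap at (327,313) gives (0.600,-0.004). Both agree with the top camera to within 3 mm. I'll grip with a slight offset to the draw side so the closing jaws can't press on the pin.

```bash
cat >> h.py <<'E'
PIV=np.array([.599,-.005]);Z=.0663
def pose(ph):  # ph = world angle of arm
    return np.array([PIV[0]+.13*np.cos(ph),PIV[1]+.13*np.sin(ph),Z])
def rt(ph,b,n=1):
    s=get_state();f=np.array(s["contact_force"])-b;p=s["tcp_pos"]
    r=np.array([np.cos(ph),np.sin(ph)]);t=np.array([-r[1],r[0]])
    return f[:2]@t,f[:2]@r,f[2],s
E
python3 - <<'E'
from h import *
ph=1.772+.023; q=quat(ph-np.pi/2)
p=pose(ph)
ctrl.movep([p[0],p[1],.15],q)
ctrl.movel(p,q,.1);ctrl.pause(.2)
b=np.mean([get_state()["contact_force"]],axis=0);np.save("b.npy",b)
ctrl.close_gripper(30);ctrl.pause(.1)
x=rt(ph,b);print(x[3]["time"],x[3]["width"],b,x[:3])
for k in range(1,5):
    a=ph+.05*k
    ctrl.movel(pose(a),quat(a-np.pi/2),.06);ctrl.pause(.1)
    x=rt(a,b);e=x[3]["tcp_pos"][:2]-PIV
    print(round(a,3),np.round(x[:3],2),x[3]["time"],x[3]["width"],np.hypot(*e),np.arctan2(e[1],e[0]))
E
```

```text
5.7 0.015236088665446885 [-0.28599394 -0.58596016  0.84107354] (np.float64(-3.893203127256533), np.float64(1.3294786450438851), np.float64(-0.6467663910057069))
1.845 [-3.58  0.42  0.41] 6.0583 0.015098472921096704 0.13002598065062485 1.8404385695646561
1.895 [-4.48  1.5   2.46] 6.4167 0.015427637027185305 0.12996456971655954 1.8909136889246907
1.945 [-3.75 -1.1   3.78] 6.775 0.01527592712902897 0.12989399344706348 1.9417072822592758
1.995 [-4.74  0.07  4.12] 7.1333 0.015197098395622447 0.12980925959543282 1.9920441869194305
```

```bash
cat > draw.py <<'E'
from h import *
b=np.load("b.npy");H0=YAW+np.pi
def meas(a,n=6):
    L=[]
    for _ in range(n): ctrl.pause(.02);L.append(rt(a,b)[:3])
    return np.mean(L,axis=0)
def go(a,v=.06): ctrl.movel(pose(a),quat(a-np.pi/2),v)
a=1.995
while a<H0+.84: a+=.05; go(a);
ctrl.pause(.1);log=[]
while a<H0+1.46:
    a+=.0115 if a<H0+.98 else .0077
    go(a,.04); m=meas(a); ex=-m[0]-(.40+.35*(a-H0))/.13; log.append(ex)
    print(round(a-H0,4),round(-m[0],2),"ex",round(ex,2),np.round(m[1:],1),round(get_state()["time"],2))
    base=np.median(log[:8])
    if ex-base>4.2 or (len(log)>12 and a>H0+1.05 and ex-min(log[-4:])>2.2): print("STOP");break
np.save("a.npy",a)
E
python3 draw.py
```

```text
0.8694 4.94 ex -0.48 [-5.   3.1] 10.43
0.8809 4.92 ex -0.53 [-5.   2.7] 10.78
0.8924 4.56 ex -0.92 [-4.2  2.6] 11.12
0.9039 4.92 ex -0.59 [-5.1  3. ] 11.47
0.9154 4.86 ex -0.68 [-5.2  2.7] 11.82
0.9269 4.97 ex -0.6 [-5.   3.2] 12.18
0.9384 5.34 ex -0.27 [-5.2  2.8] 12.53
0.9499 4.72 ex -0.91 [-5.3  2.7] 12.88
0.9614 4.74 ex -0.93 [-5.6  2.6] 13.22
0.9729 4.82 ex -0.87 [-5.5  2.7] 13.57
0.9844 4.32 ex -1.41 [-5.5  3.2] 13.93
0.9921 4.41 ex -1.34 [-5.3  2.9] 14.28
0.9998 4.6 ex -1.17 [-5.  3.] 14.62
1.0075 4.89 ex -0.9 [-5.8  2.5] 14.97
1.0152 4.74 ex -1.07 [-5.6  2.6] 15.32
1.0229 5.11 ex -0.72 [-5.3  2.6] 15.68
1.0306 5.06 ex -0.79 [-5.4  3. ] 16.02
1.0383 4.88 ex -0.99 [-5.7  2.8] 16.38
1.046 4.32 ex -1.58 [-5.3  2.8] 16.73
1.0537 5.03 ex -0.89 [-5.8  2.7] 17.07
1.0614 5.0 ex -0.94 [-5.5  2.7] 17.43
1.0691 5.02 ex -0.93 [-5.5  2.2] 17.77
1.0768 5.03 ex -0.94 [-5.7  3.1] 18.12
1.0845 4.68 ex -1.32 [-5.8  2.1] 18.48
1.0922 4.69 ex -1.33 [-5.7  2.7] 18.82
1.0999 5.16 ex -0.87 [-5.4  2.8] 19.18
1.1076 4.57 ex -1.49 [-5.8  2.6] 19.52
1.1153 5.18 ex -0.9 [-5.5  2.4] 19.88
1.123 4.67 ex -1
[... 948 characters left out ...]
1.3155 4.98 ex -1.64 [-5.9  3.3] 28.98
1.3232 4.82 ex -1.81 [-5.5  3.1] 29.32
1.3309 4.97 ex -1.69 [-5.6  3.7] 29.68
1.3386 4.61 ex -2.07 [-6.   3.6] 30.02
1.3463 4.51 ex -2.19 [-5.5  3.2] 30.38
1.354 4.63 ex -2.09 [-5.2  3.2] 30.73
1.3617 4.85 ex -1.89 [-5.2  3.6] 31.07
1.3694 4.48 ex -2.29 [-5.3  3.7] 31.43
1.3771 4.11 ex -2.67 [-5.2  3.7] 31.77
1.3848 3.27 ex -3.53 [-5.2  3.6] 32.12
1.3925 2.68 ex -4.14 [-5.7  4.1] 32.48
1.4002 4.09 ex -2.76 [-5.3  3.9] 32.83
1.4079 4.53 ex -2.34 [-5.2  4.1] 33.17
1.4156 4.79 ex -2.1 [-5.   3.6] 33.52
1.4233 4.59 ex -2.32 [-5.3  3.9] 33.88
1.431 5.7 ex -1.23 [-5.2  3.8] 34.23
1.4387 6.68 ex -0.27 [-5.2  3.7] 34.58
1.4464 9.3 ex 2.33 [-4.6  4.1] 34.92
STOP
```

Bump, dip at 1.39 rad, then the buffer rise from about 1.43 rad: the catch has taken, with about 5 N on the buffer. I'll back off gently to see whether the catch carries the load.

```bash
cat > back.py <<'E'
from h import *
b=np.load("b.npy");H0=YAW+np.pi;a=float(np.load("a.npy"))
for h in(1.43,1.415,1.40,1.39,1.38,1.37,1.36):
    a=H0+h;ctrl.movel(pose(a),quat(a-np.pi/2),.04)
    L=[]
    for _ in range(6): ctrl.pause(.02);L.append(rt(a,b)[:3])
    m=np.mean(L,axis=0);print(h,m.round(2),get_state()["time"])
    if m[0]>-1:break
np.save("a.npy",a)
E
python3 back.py
```

```text
1.43 [-7.3  -4.78  3.67] 35.275
1.415 [-6.72 -4.6   3.89] 35.625
1.4 [-4.55 -4.9   4.16] 35.975
1.39 [-1.96 -4.99  4.74] 36.325
1.38 [ 0.55 -5.54  5.11] 36.675
```

```bash
python3 - <<'E'
from h import *
ctrl.ungrasp();ctrl.pause(.1)
s=get_state();p=s["tcp_pos"];print(s["contact_force"],s["width"])
ctrl.movel([p[0],p[1],.19],None,.15);ctrl.pause(.25)
a=float(np.load("a.npy"))
T=wcam();im,d=vision.grab_frame("wrist");cv2.imwrite("pics/w3.png",im)
t,_=vision.grab_frame("top")
for c in("wrist","top"):
    for r in models.recognise(c,"trigger_pad")[:2]: print(c,r["p"],r["point"])
print("pred post px",wproj(T,[*pose(a)[:2],.108]),"trig old",wproj(T,[.4583,-.0465,.045]))
x=np.array([np.cos(YAW),np.sin(YAW)]);y=np.array([-x[1],x[0]])
tr=PIV+.024*x-.146*y;print("trig model",tr,wproj(T,[*tr,.045]),get_state()["time"])
E
```

```text
[-0.10495267  0.21317457 -0.38575063] 0.0855524338903686
wrist 0.72 [296.5, 175.9]
wrist 0.33 [236.8, 304.3]
pred post px [321.43354689 208.76612787] trig old [264.22914522 177.13535765]
trig model [ 0.45677103 -0.0457789 ] [264.80393671 175.43995217] 38.8833
```

View pics/w3.png

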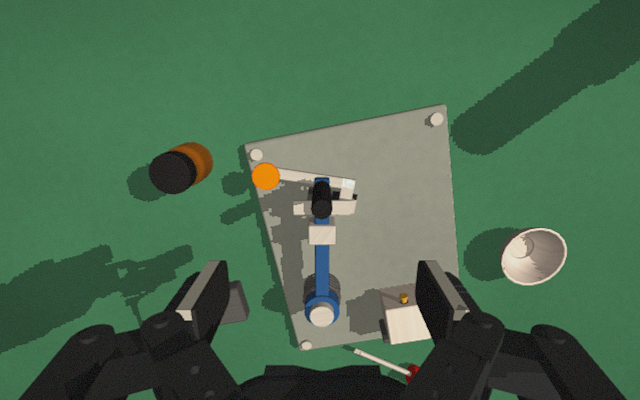

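The arm is drawn back and held with the gripper clear. The trigger pad at pixel (265,176) matches my model, (0.457,-0.046). I'll press it with shut fingers, about 5 mm off centre away from the post.

```bash
cat > press.py <<'E'
from h import *
x,y=.4572,-.0515;q=quat(0.)
ctrl.close_gripper(30)
p=get_state()["tcp_pos"]
ctrl.movep([x,y,.15],q);ctrl.movel([x,y,.055],q,.1);ctrl.pause(.2)
b=np.array(get_state()["contact_force"]);print(get_state()["tcp_pos"],b,get_state()["time"])
z=.048;pk=0
while z>.033:
    ctrl.movel([x,y,z],q,.04);L=[]
    for _ in range(4): ctrl.pause(.02);L.append(np.array(get_state()["contact_force"])-b)
    f=np.mean(L,axis=0);print(round(z,4),get_state()["tcp_pos"][2].round(4),f.round(2))
    if f[2]>9: break
    z-=.001
ctrl.movel([x,y,.15],q,.15);ctrl.pause(.2)
T=wcam();im,d=vision.grab_frame("wrist");t,_=vision.grab_frame("top");s,_=vision.grab_frame("scene")
cv2.imwrite("pics/w4.png",im);cv2.imwrite("pics/t4.png",t);cv2.imwrite("pics/s4.png",s)
cv2.imwrite("pics/c4.png",cv2.vconcat([cv2.resize(t[110:340,180:440],(520,460)),]))
print(get_state()["time"])
E
python3 press.py
```

```text
[ 0.45754683 -0.05153246  0.05548113] [ 0.05748006 -0.35927507 -0.34605971] 42.0583
0.048 0.0478 [0.11 0.43 0.31]
0.047 0.047 [-0.07  0.17 -0.22]
0.046 0.046 [0.02 0.86 0.03]
0.045 0.0451 [-0.72  0.36  2.58]
0.044 0.0438 [-0.44  0.43  0.29]
0.043 0.0429 [0.03 0.33 0.43]
0.042 0.042 [-0.34  0.48  1.97]
0.041 0.041 [-0.44  0.07  1.91]
0.04 0.04 [-0.42  0.9   2.5 ]
0.039 0.039 [-0.41  0.44  2.49]
0.038 0.038 [0.01 1.53 2.54]
0.037 0.037 [-0.13  1.11  3.13]
0.036 0.036 [-0.21  0.61  3.07]
0.035 0.0354 [-2.3   0.33  9.5 ]
47.8333
```

View pics/w4.png

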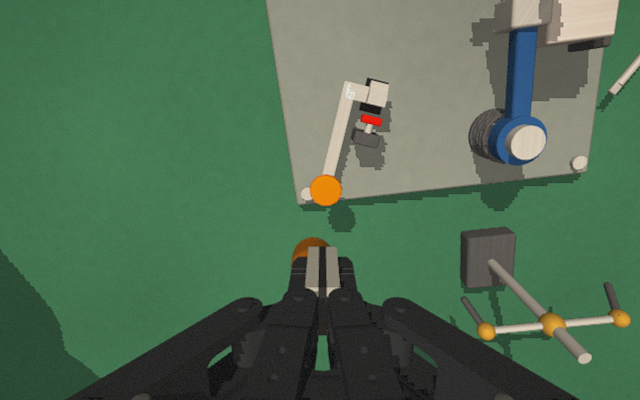

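The hammer has struck (arm forward again, pad released). One look at the pin from the same pose as before.

```bash
python3 - <<'E'
from h import *
p=[.5716,.1200,.19]
ctrl.movel([.4572,-.0515,.19],None,.2)
ctrl.movep(p,quat(1.767-np.pi/2));ctrl.pause(.3)
T=wcam();im,d=vision.grab_frame("wrist");cv2.imwrite("pics/w5.png",im)
t,_=vision.grab_frame("scene")
a=cv2.resize(im[165:335,240:410],(500,500),interpolation=cv2.INTER_CUBIC)
cv2.imwrite("pics/c5.png",a)
s=get_state();print(s["time"],s["contact_force"])
E
```

```text
49.4167 [ 0.22879626 -0.71011728  0.00750824]
```

View pics/c5.png

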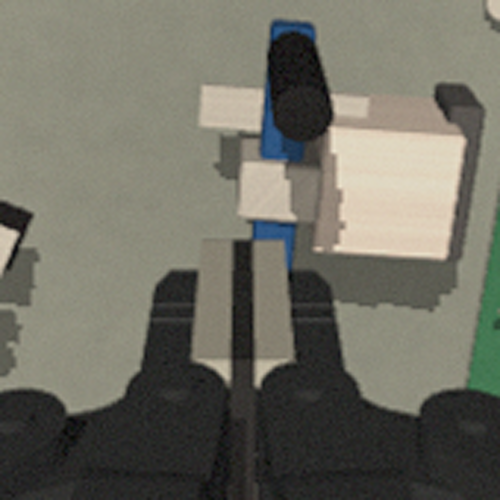

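```bash
python3 - <<'E'
from h import *
T=wcam()
for piv in([.600,-.004],PIV):
    X=wpx(T,(240+302*.34,165+112*.34),.108);e=X[:2]-piv;print(X,np.arctan2(e[1],e[0])-(YAW+np.pi))
ticket.close_job();print(get_state()["time"])
E
```

```text
[0.58499033 0.12543165 0.108     ] -0.0008460375186669644
[0.58499033 0.12543165 0.108     ] -0.009296520060780633
the job is handed in; nothing more can be done
the job is handed in; nothing more can be done
```

The hammer struck and the pin looks fully home; I handed the job in after about 49 s of the 70 s allowed.

- **Drawing:** I gripped the post and drew it along its arc. The pull rose, then dipped at about 1.39 rad as the catch took. I stopped 7 mm of post travel after the dip, on the first clear force rise. By then the pull was about 4.5 N above its earlier level, so an estimated 5 to 6 N was on the red buffer, where 13 N is too much.
- **Catch:** when I backed off, the pull fell to zero at 1.38 rad, so the catch was carrying the arm. After I opened the gripper and moved away, a picture showed the arm still held back.
- **Trigger:** I pressed the pad down to its stop, with 9.5 N at the end, and the hammer flew forward.
- **Last checks:** the closing picture shows the hammer head against the block with no brass visible between them. The arm measured about 0.00 to -0.01 rad, which is the struck-home position. The gripper was hovering clear of everything.
- **Not fully checked:** the pin's depth is judged only from the hammer angle and the picture. I did not compare the bystanders' positions before and after. The tool stayed clear of them, and the jar and clamp stand looked in place after the strike.

The hammer angle came from an estimated pivot position good to about 2 mm. The spring pull also read 1 to 2 N below the stated value throughout, probably from friction or sensor offset. Neither affected the result.

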